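# Line up the top-cap sockets beside the fork tube

## Task

Lay out the four sockets for the fork service in order of size on the board's row of white plastic discs, one upright on the middle of each disc: the narrowest on the disc next to the upright fork tube, then wider and wider, the widest at the far end of the row. Set each one down rather than dropping it, and do not tip any socket over on the way.

Things in the scene. Friction and masses are not known exactly. Their poses are not given: they have to be found in the camera images.
- socket_24: Hollow cylindrical dark steel wrench socket standing upright on the bench, open end up; outside diameter 24 mm (straight sides, no lip), 40 mm tall, about 80 g. Origin at the centre of its underside, z up its axis. Its place on the bench differs at every start.
- socket_33: Hollow cylindrical dark steel wrench socket standing upright on the bench, open end up; outside diameter 33 mm (straight sides, no lip), 44 mm tall, about 160 g. Origin at the centre of its underside, z up its axis. Its place on the bench differs at every start.
- socket_42: Hollow cylindrical dark steel wrench socket standing upright on the bench, open end up; outside diameter 42 mm (straight sides, no lip), 50 mm tall, about 290 g. Origin at the centre of its underside, z up its axis. Its place on the bench differs at every start.
- socket_51: Hollow cylindrical dark steel wrench socket standing upright on the bench, open end up; outside diameter 51 mm (straight sides, no lip), 56 mm tall, about 450 g. Origin at the centre of its underside, z up its axis. Its place on the bench differs at every start.
- pad_a: One of four identical flat white plastic discs fixed in a row on the wooden board: 64 mm diameter, 3 mm thick. Origin at the centre of its underside, which is 5 mm above the bench; its top is 8 mm above the bench. Neighbouring discs are about 88 mm apart (76 to 100 mm). The letter says nothing about its place in the row.
- pad_b: One of four identical flat white plastic discs fixed in a row on the wooden board: 64 mm diameter, 3 mm thick. Origin at the centre of its underside, which is 5 mm above the bench; its top is 8 mm above the bench. Neighbouring discs are about 88 mm apart (76 to 100 mm). The letter says nothing about its place in the row.
- pad_c: One of four identical flat white plastic discs fixed in a row on the wooden board: 64 mm diameter, 3 mm thick. Origin at the centre of its underside, which is 5 mm above the bench; its top is 8 mm above the bench. Neighbouring discs are about 88 mm apart (76 to 100 mm). The letter says nothing about its place in the row.
- pad_d: One of four identical flat white plastic discs fixed in a row on the wooden board: 64 mm diameter, 3 mm thick. Origin at the centre of its underside, which is 5 mm above the bench; its top is 8 mm above the bench. Neighbouring discs are about 88 mm apart (76 to 100 mm). The letter says nothing about its place in the row.
- board: Fixed flat wooden board on the bench carrying the four white discs: 100 mm wide (x), 370 mm long (y), 5 mm thick, with a low strip 12 mm wide and 12 mm high along its far (+x) edge. Origin at the centre of its underside; y runs along the row of discs, x across it, away from the robot.
- tube_stand: Fixed stand just beyond one end of the row of discs, in line with it (either end; a shallow steel dish 74 mm wide and 22 mm high is at the other end): black clamp block 64 x 56 mm, 32 mm high, holding an upright polished fork tube 32 mm in diameter whose top is 127 mm above the bench. Origin at the centre of its underside, 240 mm from the board's origin.
Things that resemble listed ones, but are neither listed nor needed, are in the scene too. What is shaped like the pad_c but purple or yellow is not meant.

How it is judged:
At the end, for the whole second after the job is handed in: Each socket stands upright (within 0.1 rad), at rest and released on its own white disc, its axis within 12 mm of the disc's centre: the 24 mm socket on the disc nearest the tube stand, then the 33, the 42 and the 51 mm socket on the disc farthest from it (((y of tube_stand in the frame of board below 0 m and y of socket_24 in the frame of board between -0.162 and -0.102 m and y of socket_33 in the frame of board between -0.074 and -0.014 m and y of socket_42 in the frame of board between 0.014 and 0.074 m and y of socket_51 in the frame of board between 0.102 and 0.162 m) or (y of tube_stand in the frame of board above 0 m and y of socket_24 in the frame of board between 0.102 and 0.162 m and y of socket_33 in the frame of board between 0.014 and 0.074 m and y of socket_42 in the frame of board between -0.074 and -0.014 m and y of socket_51 in the frame of board between -0.162 and -0.102 m)) and (horizontal distance between socket_24 and pad_a below 0.012 m or horizontal distance between socket_24 and pad_b below 0.012 m or horizontal distance between socket_24 and pad_c below 0.012 m or horizontal distance between socket_24 and pad_d below 0.012 m) and height (world z) of socket_24 between 0.004 and 0.012 m and angle between each of socket_24, socket_33, socket_42, socket_51's own z axis and vertical below 0.1 rad and linear speed of each of socket_24, socket_33, socket_42, socket_51 below 0.02 m/s and (horizontal distance between socket_33 and pad_a below 0.012 m or horizontal distance between socket_33 and pad_b below 0.012 m or horizontal distance between socket_33 and pad_c below 0.012 m or horizontal distance between socket_33 and pad_d below 0.012 m) and height (world z) of socket_33 between 0.004 and 0.012 m and (horizontal distance between socket_42 and pad_a below 0.012 m or horizontal distance between socket_42 and pad_b below 0.012 m or horizontal distance between socket_42 and pad_c below 0.012 m or horizontal distance between socket_42 and pad_d below 0.012 m) and height (world z) of socket_42 between 0.004 and 0.012 m and (horizontal distance between socket_51 and pad_a below 0.012 m or horizontal distance between socket_51 and pad_b below 0.012 m or horizontal distance between socket_51 and pad_c below 0.012 m or horizontal distance between socket_51 and pad_d below 0.012 m) and height (world z) of socket_51 between 0.004 and 0.012 m); the robot touches nothing.
It fails at once if a socket is dropped or slammed onto its place (faster than 0.5 m/s within 20 mm of the bench) ((linear speed of socket_24 above 0.5 m/s and height (world z) of socket_24 below 0.02 m) or (linear speed of socket_33 above 0.5 m/s and height (world z) of socket_33 below 0.02 m) or (linear speed of socket_42 above 0.5 m/s and height (world z) of socket_42 below 0.02 m) or (linear speed of socket_51 above 0.5 m/s and height (world z) of socket_51 below 0.02 m)).
It fails at once if a socket is tipped over (leans more than 0.7 rad) (angle between any of socket_24, socket_33, socket_42, socket_51's own z axis and vertical above 0.7 rad).
It also fails if it takes over 93 s, if anything falls off the work surface, if the arm or the gripper's body presses on something with over 40 N, if the wrist force passes 120 N, or if a joint passes its speed limit or range.

## Robot

A 6-joint arm with a two-finger parallel gripper is mounted at the origin on the work surface. World frame = base frame: x ahead of the robot, y to its left, z up, the work surface at z = 0. Lengths are in m, angles in rad, forces in N, time in s.
With the tool pointing down it reaches from about 0.35 to 0.85 m from the base axis. Payload 8.1 kg.
Tool frame: the origin (TCP) lies on the centre line of the jaws, within the pads' length; the fingertips stand 17 mm ahead of it and the grasp point (between the pads) lies 2 mm behind it; z points along the fingers, y is the line along which they close (so a half turn about z gives the same grasp; the last joint's range is limited). The gripper opens to 93 mm and grips with 3 to 60 N. Pads are 15 mm wide; open, the fingers measure 128 mm over their backs; the gripper's body (75 mm by 188 mm) begins 65 mm behind the grasp point.
Start: joints at [1.145, 0.13, 1.488, -0, 1.523, -0.085], TCP at [0.201, 0.566, 0.236] pointing down, gripper open.
Joint ranges: [-2.96, 2.96], [-0.89, 2.26], [0.02, 2.5], [-1.34, 4.48], [0, 2.73], [-2.66, 2.66]. Speed limits (rad/s): [2.39, 2.39, 2.79, 3.14, 3.14, 3.14].

## Interface

Orientations are given as a rotation vector (axis times angle).
In Python, from plant import status, eyes, robot gives the robot as it stands. The module is installed in compiled form; this text tells all that it offers.
- The arm moves only by the tool servo_tool, never from a script. Its argument "plan" is text: rows parted by semicolons, each of 4 numbers parted by spaces: the shift along the tool's x, y, z in m, then the turn about the tool's z in degrees. A call has 1 to 12 rows; each row is the pose to reach, as a shift and turn from the pose commanded when the call began, along the tool's axes at that moment; what a row does not reach only later rows make up. A row lasts 1/12 s, in which the tool goes at most 41.7 mm and 7.16 degrees, less where a joint would pass 70% of its speed; a pose out of reach is approached as far as the arm can. A call with a gripper value outside its range is refused whole. "grip" is the closure, from -1 (fully open) to 1 (shut), set as the call begins (left out, the last holds). The fingers move at their own pace and stop on an object; "grip_force" is the grip in N (left out, the last holds). Time passes only in rows, so rows that repeat a pose let the fingers close. It gives the time, the measured TCP pose, the force, the opening and the grip force at its end, in the units of the state.
- status.read_state(): the state, without advancing time (a new reading comes with each control period).
- eyes.read_camera(name): name is "scene" or "top" or "wrist"; returns a dict with "image" (384x512x3 uint8, blue, green, red), "fovy" (degrees; the focal length in pixels is half the picture's height over the tangent of half this angle, whatever the lens; pixels are square), "cx", "cy" (the principal point, pixels), "world_from_camera" (4x4, takes a point from camera to world coordinates); the wrist camera has in their place "hand_eye" (4x4, takes a point from camera to tool coordinates, whose origin is the TCP and whose axes are the flange's). Camera axes: x right, y down, z forward; pixel columns grow to the right and rows downward; lengths in m; the calibration is good to about 2 mm. A picture is of the moment at which its call begins: read the wrist's pose just before it. There is no depth.
- robot.close_job(): hands the job in; it is judged then, once.
The state is a dict: "t": time; "q": joint angles; "dq": joint speeds; "joint_torque": joint torques, N m; "tool_pos": TCP position; "orientation": TCP orientation; "force": force on the tool from outside, world axes, zero at the start; "wrist_torque": the same for the moment, N m; "opening": finger opening in m; "gripper_force": force on a finger pad.
Only numpy, scipy, OpenCV 4.12 (cv2) and the standard library are available. Lean on these libraries where they do the work, as an engineer would, in place of code of your own. Each camera call takes 0.05 s, during which the arm holds its last target. There are 200 camera calls.

## Working session

There is one attempt and no reset: what is moved stays moved. The work goes in short steps, Python scripts to look and compute and a tool call to move; the robot and the scene stay as the last step left them, time stands still between calls to the robot, and variables do not carry over. Pictures are saved under pics/ and viewed, at most 14 in all, crops included, and the job is handed in when it is done.

Besides the shell and the picture viewer there is one more tool, called after ">>>" by a JSON object that holds its "fn" and its "kwargs", one argument or row to a line. servo_tool: Moves the arm, as the interface text tells. Its arguments: {"type":"object","properties":{"plan":{"type":"string"},"grip":{"type":"number"},"grip_force":{"type":"number"}},"required":["plan"]}

```bash
mkdir -p pics; python3 - <<'E'
from plant import status, eyes
import cv2,numpy as np
s=status.read_state();print({k:np.round(v,4) for k,v in s.items()})
for n in("top","scene"):
    d=eyes.read_camera(n);cv2.imwrite(f"pics/{n}0.png",d["image"]);print(n,d["fovy"],d["cx"],d["cy"],np.round(d["world_from_camera"],4).tolist())
E
```

```text
{'t': np.float64(0.0), 'q': array([ 1.1446,  0.1311,  1.4893, -0.    ,  1.523 , -0.0854]), 'dq': array([ 0.0013, -0.001 , -0.0007, -0.0002,  0.0018,  0.0005]), 'joint_torque': array([ 1.00000e-03, -5.59846e+01, -4.91763e+01,  7.69000e-02,
        3.50000e-02, -2.00000e-04]), 'tool_pos': array([0.2003, 0.565 , 0.2346]), 'orientation': array([-5.3260e-01, -3.0957e+00,  2.7000e-03]), 'force': array([-0.7081,  0.1387, -0.2475]), 'wrist_torque': array([ 0.0541, -0.0173, -0.0472]), 'gripper_force': np.float64(0.0), 'opening': np.float64(0.093)}
top 50.79153487716866 256.40698236533024 191.11512236972234 [[-0.0172, -0.994, 0.1081, 0.5142], [-0.9998, 0.0167, -0.0055, 0.0061], [0.0037, -0.1081, -0.9941, 1.0897], [0.0, 0.0, 0.0, 1.0]]
scene 48.35634022278941 248.11820194456075 192.38808152967306 [[-0.4945, 0.466, -0.7337, 1.2324], [0.869, 0.2812, -0.4071, 0.366], [0.0167, -0.8389, -0.544, 0.5337], [0.0, 0.0, 0.0, 1.0]]
```

View pics/top0.png

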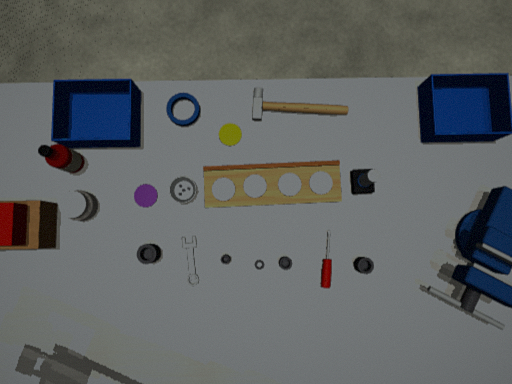

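View pics/scene0.png

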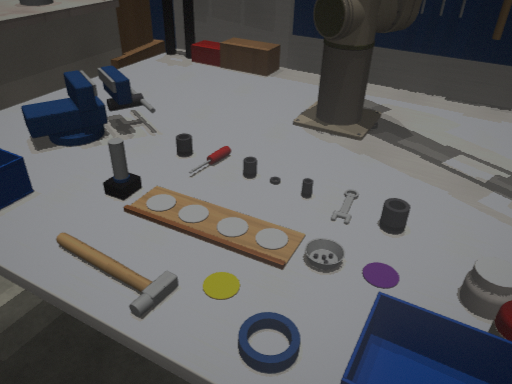

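The top view shows the row of white discs at (321,182), (290,184), (255,186) and (223,189). The tube stand is at (363,180), so the right-hand disc (-y side) is the narrow end, and the dish is at (183,190). Socket candidates are (149,253), (226,259), (285,263) and (363,265). The flat ring at (259,265) is too low to be a socket. Next I'll measure them all and take a crop to check.

```bash
cat > h.py <<'E'
import cv2,numpy as np
from plant import status, eyes
from scipy.spatial.transform import Rotation as R
def ray(d,uv,z,T):
    f=192/np.tan(np.radians(d["fovy"]/2))
    v=T[:3,:3]@np.array([(uv[0]-d["cx"])/f,(uv[1]-d["cy"])/f,1]);o=T[:3,3]
    return o+v*(z-o[2])/v[2]
def tool():
    s=status.read_state();T=np.eye(4);T[:3,:3]=R.from_rotvec(s["orientation"]).as_matrix();T[:3,3]=s["tool_pos"];return T
def to_tool(T,p): return T[:3,:3].T@(np.array(p)-T[:3,3])
def blobs(m,lo,hi):
    n,l,st,c=cv2.connectedComponentsWithStats(m.astype(np.uint8));return [(c[i],st[i]) for i in range(1,n) if lo<st[i][4]<hi]
E
python3 - <<'E'
from h import *
d=eyes.read_camera("top");im=d["image"];T=d["world_from_camera"]
g=im.max(2).astype(int)
hsv=cv2.cvtColor(im,cv2.COLOR_BGR2HSV)
print("bench",im[230,200],"disc",im[182,321],im[189,223],"board",im[200,240])
roi=np.zeros_like(g,bool);roi[240:285,130:390]=1
for c,s in blobs((g<90)&roi,30,900):
    h=.02;a=ray(d,c,h,T);b=ray(d,s[:2],h,T);e=ray(d,s[:2]+s[2:4],h,T);print("dark",c.round(1),s,a.round(4),(b-e).round(4))
roi[:]=0;roi[165:207,205:342]=1
for c,s in blobs((hsv[...,1]<45)&(g>110)&roi,100,900):
    h=.008;a=ray(d,c,h,T);b=ray(d,s[:2],h,T);e=ray(d,s[:2]+s[2:4],h,T);print("disc",c.round(1),s,a.round(4),(b-e).round(4))
cv2.imwrite("pics/crop.png",cv2.resize(im[155:285,130:390],None,fx=3,fy=3,interpolation=cv2.INTER_CUBIC))
E
```

```text
bench [119 120 116] disc [121 118 115] [122 120 117] board [ 57  94 116]
dark [149.  253.4] [137 243  26  21 430] [0.4713 0.2836 0.02  ] [0.0555 0.0685 0.    ]
dark [322.6 268.8] [320 251   7  34  72] [ 0.4237 -0.169   0.02  ] [0.0877 0.0152 0.    ]
dark [225.6 258.8] [221 254  10  10  82] [0.4541 0.0838 0.02  ] [0.0263 0.0259 0.    ]
dark [284.9 262.5] [278 256  14  14 149] [ 0.4418 -0.0709  0.02  ] [0.0367 0.0357 0.    ]
dark [363.1 264.8] [353 257  21  17 291] [ 0.4322 -0.2751  0.02  ] [0.0447 0.0529 0.    ]
dark [259.  264.4] [255 260   9  10  57] [ 0.4381 -0.0034  0.02  ] [0.0261 0.023  0.    ]
disc [320.7 182.2] [310 171  23  24 413] [ 0.653  -0.1737  0.008 ] [0.0663 0.0598 0.    ]
disc [289.4 183.8] [278 173  24  23 413] [ 0.6501 -0.0891  0.008 ] [0.0636 0.0631 0.    ]
disc [254.5 185.4] [243 175  24  23 408] [0.6473 0.0051 0.008 ] [0.0635 0.0636 0.    ]
disc [223.  188.8] [212 178  23  23 413] [0.6396 0.0899 0.008 ] [0.0633 0.0613 0.    ]
disc [306.8 204.8] [252 201  90   6 250] [ 0.5925 -0.1343  0.008 ] [0.0202 0.241  0.    ]
```

View pics/crop.png

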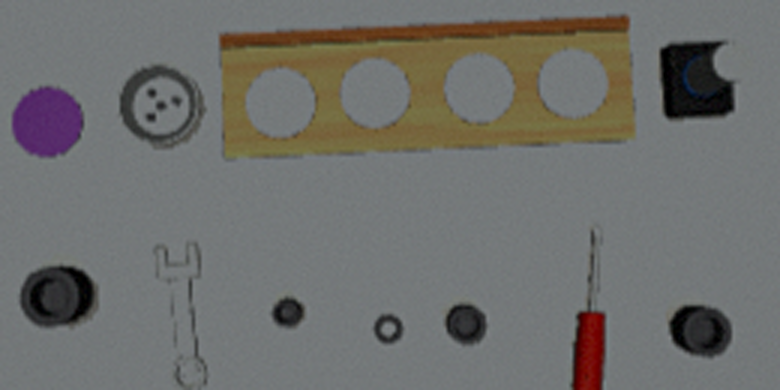

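The crop gives four sockets in two-view-consistent sizes: 51 at (149,253), 24 at (226,259), 33 at (285,262) and 42 at (363,265). The ring at (259,264) is a low washer, so I rule it out. White discs are in line with the tube on the right, and the purple and yellow ones are off the board.

I'll move above socket 51 with the jaws closing across the board.

>>> {"fn": "servo_tool", "kwargs": {
  "plan": "-0.349 -0.174 0 67.4;-0.349 -0.174 0 67.4;-0.349 -0.174 0 67.4;-0.349 -0.174 0 67.4;-0.349 -0.174 0 67.4;-0.349 -0.174 0 67.4;-0.349 -0.174 0 67.4;-0.349 -0.174 0 67.4;-0.349 -0.174 0 67.4;-0.349 -0.174 0 67.4;-0.349 -0.174 0 67.4;-0.349 -0.174 0 67.4",
  "grip": -1
}}

```text
t: 1.15
tool_pos: [0.4715, 0.2841, 0.2352]
orientation: [-2.162, -2.279, 0.001]
force: [-0.2, 0.9, -0.6]
opening: 0.0931
gripper_force: 0.0
```

```bash
python3 - <<'E'
from h import *
T=tool();d=eyes.read_camera("wrist");cv2.imwrite("pics/w1.png",d["image"]);print(T.round(4).tolist(),d["fovy"],d["cx"],d["cy"],d["hand_eye"].round(4).tolist())
E
```

```text
[[-0.0526, 0.9986, -0.001, 0.4715], [0.9986, 0.0526, -0.0001, 0.2841], [-0.0, -0.001, -1.0, 0.2352], [0.0, 0.0, 0.0, 1.0]] 58.248553156360416 256.5548189661164 191.61153333765094 [[0.001, -0.9708, -0.2398, 0.0658], [1.0, 0.0008, 0.0008, 0.0003], [-0.0006, -0.2398, 0.9708, -0.1497], [0.0, 0.0, 0.0, 1.0]]
```

View pics/w1.png

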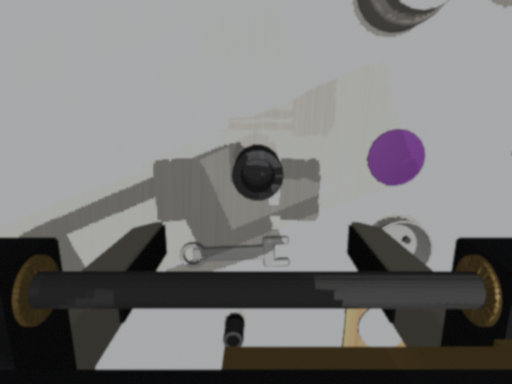

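The wrist view shows socket 51 at (258,172), with its own shadow and the robot's around it. The edges of the blob should give its centre.

```bash
cat >> h.py <<'E'
def sock(r,h,uv,th=60,zb=0.,save=None):
    T=tool();d=eyes.read_camera("wrist");W=T@d["hand_eye"];g=d["image"].max(2)
    if save: cv2.imwrite(save,d["image"])
    m=(g<th).astype(np.uint8);m[225:]=0
    m=cv2.morphologyEx(m,cv2.MORPH_OPEN,np.ones((3,3),np.uint8))
    B=[b for b in blobs(m,300,8000)];c,s=min(B,key=lambda b:np.hypot(*(b[0]-uv)))
    x0,y0,w,hh=s[:4];cx=x0+(w-1)/2
    top=ray(d,(cx,y0-.5),zb,W);bot=ray(d,(cx,y0+hh-.5),zb+h,W)
    l=ray(d,(x0-.5,c[1]),zb+h,W);rr=ray(d,(x0+w-.5,c[1]),zb+h,W)
    print("blob",c.round(1),s,"dy",round(top[1]-bot[1],4),"dx",round(rr[0]-l[0],4),"want",2*r)
    p=np.array([(l[0]+rr[0])/2,bot[1]+r,0]);p2=np.array([p[0],top[1]-r,0])
    print("centre via rim",p.round(4),"via base",p2.round(4),"tool offset",to_tool(T,p).round(4))
E
python3 -c "
from h import *
for th in(45,60,75): sock(.0255,.056,(258,172),th)"
```

```text
blob [254.6 176.5] [ 234  147   49   53 1389] dy 0.0459 dx 0.0476 want 0.051
centre via rim [0.4727 0.2871 0.    ] via base [0.4727 0.282  0.    ] tool offset [0.002  0.0022 0.2353]
blob [256.1 176.3] [ 234  147   50   54 1694] dy 0.047 dx 0.0486 want 0.051
centre via rim [0.4729 0.2866 0.    ] via base [0.4729 0.2826 0.    ] tool offset [0.0009 0.0026 0.2354]
blob [257.9 174.4] [ 233  147   51   55 2157] dy 0.048 dx 0.0495 want 0.051
centre via rim [0.4722 0.2858 0.    ] via base [0.4722 0.2829 0.    ] tool offset [-1.000e-04  1.900e-03  2.354e-01]
```

>>> {"fn": "servo_tool", "kwargs": {
  "plan": "0 0.001 0.038 0;0 0.001 0.076 0;0 0.001 0.114 0;0 0.001 0.145 0;0 0.001 0.17 0;0 0.001 0.188 0;0 0.001 0.198 0;0 0.001 0.198 0;0 0.001 0.198 0",
  "grip": -1
}}

```text
t: 2.1
tool_pos: [0.472, 0.2856, 0.038]
orientation: [-2.159, -2.282, 0.0]
force: [-0.8, 0.8, 0.2]
opening: 0.0929
gripper_force: 0.0
```

>>> {"fn": "servo_tool", "kwargs": {
  "plan": "0 0 0 0;0 0 0 0;0 0 0 0;0 0 0 0;0 0 0 0;0 0 0 0;0 0 0 0;0 0 0 0;0 0 0 0;0 0 0 0;0 0 0 0;0 0 0 0",
  "grip": 1,
  "grip_force": 30
}}

```text
t: 3.1
tool_pos: [0.4723, 0.2849, 0.0378]
orientation: [2.161, 2.28, -0.0]
force: [-2.3, -0.8, 4.6]
opening: 0.051
gripper_force: 30.0
```

>>> {"fn": "servo_tool", "kwargs": {
  "plan": "0 0 -0.01 0;0 0 -0.03 0;0 0 -0.055 0;0 0 -0.075 0;-0.01 0.008 -0.085 0;-0.03 0.023 -0.09 0;-0.055 0.042 -0.09 0;-0.08 0.062 -0.09 0;-0.105 0.081 -0.09 0;-0.13 0.1 -0.09 0;-0.155 0.119 -0.09 0;-0.175 0.135 -0.09 0"
}}

```text
t: 4.1
tool_pos: [0.6172, 0.1146, 0.1268]
orientation: [-2.162, -2.279, 0.002]
force: [0.1, 0.3, -3.4]
opening: 0.0514
gripper_force: 30.0
```

```bash
python3 -c "
from h import *
T=tool();s=status.read_state();print(s['opening'],T.round(4).tolist(),to_tool(T,(.6396,.0899,.038+.008)).round(4))"
```

```text
0.05139387748514018 [[-0.0528, 0.9986, -0.0012, 0.6172], [0.9986, 0.0528, -0.0008, 0.1146], [-0.0007, -0.0012, -1.0, 0.1268], [0.0, 0.0, 0.0, 1.0]] [-0.0258  0.0211  0.0808]
```

>>> {"fn": "servo_tool", "kwargs": {
  "plan": "-0.012 0.01 0 0;-0.022 0.018 0 0;-0.0275 0.0215 0.01 0;-0.0275 0.0215 0.028 0;-0.0275 0.0215 0.046 0;-0.0275 0.0215 0.06 0;-0.0275 0.0215 0.07 0;-0.0275 0.0215 0.075 0;-0.0275 0.0215 0.078 0;-0.0275 0.0215 0.079 0;-0.0275 0.0215 0.08 0;-0.0275 0.0215 0.08 0"
}}

```text
t: 5.1
tool_pos: [0.6401, 0.0912, 0.0486]
orientation: [2.16, 2.28, 0.002]
force: [0.5, -0.5, -4.7]
opening: 0.0511
gripper_force: 30.0
```

>>> {"fn": "servo_tool", "kwargs": {
  "plan": "0 0 0.001 0;0 0 0.001 0;0 0 0.002 0;0 0 0.002 0"
}}

```text
t: 5.43
tool_pos: [0.6397, 0.0911, 0.0459]
orientation: [2.161, 2.28, 0.001]
force: [-0.4, -1.0, -4.2]
opening: 0.0509
gripper_force: 30.0
```

>>> {"fn": "servo_tool", "kwargs": {
  "plan": "0 0 0.0005 0;0 0 0.001 0;0 0 0.001 0;0 0 0.001 0"
}}

```text
t: 5.77
tool_pos: [0.6397, 0.0911, 0.0458]
orientation: [2.161, 2.28, 0.001]
force: [-4.1, -1.0, 6.0]
opening: 0.0513
gripper_force: 30.0
```

>>> {"fn": "servo_tool", "kwargs": {
  "plan": "0 0 0 0;0 0 0 0;0 0 0 0;0 0 0 0;0 0 0 0;0 0 0 0;0 0 -0.015 0;0 0 -0.04 0;0 0 -0.08 0;0 0 -0.12 0;0 0 -0.16 0;0 0 -0.19 0",
  "grip": -1
}}

```text
t: 6.77
tool_pos: [0.6402, 0.0912, 0.2404]
orientation: [2.159, 2.278, 0.005]
force: [0.8, 0.1, 0.7]
opening: 0.0932
gripper_force: 0.0
```

>>> {"fn": "servo_tool", "kwargs": {
  "plan": "-0.3545 -0.2265 0 0;-0.3545 -0.2265 0 0;-0.3545 -0.2265 0 0;-0.3545 -0.2265 0 0;-0.3545 -0.2265 0 0;-0.3545 -0.2265 0 0;-0.3545 -0.2265 0 0;-0.3545 -0.2265 0 0;-0.3545 -0.2265 0 0;-0.3545 -0.2265 0 0;-0.3545 -0.2265 0 0;-0.3545 -0.2265 0 0"
}}

```text
t: 7.77
tool_pos: [0.4311, -0.2772, 0.2359]
orientation: [2.165, 2.274, -0.0]
force: [-0.0, -0.5, 0.3]
opening: 0.0935
gripper_force: 0.0
```

```bash
python3 -c "
from h import *
print(tool()[:3,3])
for th in(60,75): sock(.021,.050,(258,172),th,save='pics/w2.png')"
```

```text
[ 0.43105899 -0.27715865  0.23587155]
blob [257.  168.4] [ 239  144   41   44 1119] dy 0.0385 dx 0.0404 want 0.042
centre via rim [ 0.4339 -0.2691  0.    ] via base [ 0.4339 -0.2726  0.    ] tool offset [0.0082 0.003  0.2359]
blob [257.4 167.7] [ 237  146   42   44 1445] dy 0.0384 dx 0.0413 want 0.042
centre via rim [ 0.4333 -0.2696  0.    ] via base [ 0.4333 -0.2732  0.    ] tool offset [0.0061 0.0014 0.2357]
```

View pics/w2.png

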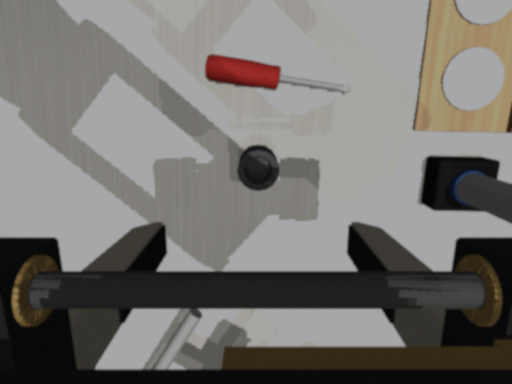

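The wrist view shows socket 42 at (258,167). The screwdriver and the stand are clear of the jaws.

>>> {"fn": "servo_tool", "kwargs": {
  "plan": "0.0055 0.002 0.03 0;0.0055 0.002 0.07 0;0.0055 0.002 0.11 0;0.0055 0.002 0.145 0;0.0055 0.002 0.17 0;0.0055 0.002 0.19 0;0.0055 0.002 0.2 0;0.0055 0.002 0.201 0;0.0055 0.002 0.201 0"
}}

```text
t: 8.62
tool_pos: [0.4347, -0.2685, 0.034]
orientation: [-2.159, -2.282, -0.0]
force: [1.0, -0.1, 0.6]
opening: 0.0928
gripper_force: 0.0
```

>>> {"fn": "servo_tool", "kwargs": {
  "plan": "0 0 0 0;0 0 0 0;0 0 0 0;0 0 0 0;0 0 0 0;0 0 0 0;0 0 0 0;0 0 0 0;0 0 0 0;0 0 0 0;0 0 0 0;0 0 0 0",
  "grip": 1,
  "grip_force": 30
}}

```text
t: 9.62
tool_pos: [0.4338, -0.2695, 0.0336]
orientation: [-2.161, -2.28, 0.0]
force: [-2.6, -0.4, 1.7]
opening: 0.0418
gripper_force: 30.0
```

>>> {"fn": "servo_tool", "kwargs": {
  "plan": "0 0 -0.01 0;0 0 -0.03 0;0 0 -0.055 0;0 0 -0.075 0;0.01 0.008 -0.085 0;0.03 0.025 -0.09 0;0.055 0.047 -0.09 0;0.08 0.069 -0.09 0;0.105 0.09 -0.09 0;0.13 0.112 -0.09 0;0.155 0.134 -0.09 0;0.18 0.155 -0.09 0"
}}

```text
t: 10.62
tool_pos: [0.5798, -0.0797, 0.1239]
orientation: [-2.161, -2.28, -0.0]
force: [0.6, 0.2, -3.4]
opening: 0.0413
gripper_force: 30.0
```

>>> {"fn": "servo_tool", "kwargs": {
  "plan": "0.025 0.0215 0 0;0.05 0.043 0 0;0.07 0.06 0 0;0.08 0.069 0 0;0.084 0.0725 0.008 0;0.084 0.0725 0.026 0;0.084 0.0725 0.046 0;0.084 0.0725 0.062 0;0.084 0.0725 0.072 0;0.084 0.0725 0.077 0;0.084 0.0725 0.079 0;0.084 0.0725 0.08 0"
}}

```text
t: 11.62
tool_pos: [0.6471, 0.006, 0.0439]
orientation: [2.161, 2.28, 0.0]
force: [0.4, -0.7, -2.6]
opening: 0.0417
gripper_force: 30.0
```

>>> {"fn": "servo_tool", "kwargs": {
  "plan": "0 0 0.001 0;0 0 0.001 0;0 0 0.002 0;0 0 0.002 0;0 0 0.002 0"
}}

```text
t: 12.03
tool_pos: [0.6472, 0.0064, 0.042]
orientation: [2.161, 2.28, 0.001]
force: [0.2, -0.2, -2.7]
opening: 0.0418
gripper_force: 30.0
```

>>> {"fn": "servo_tool", "kwargs": {
  "plan": "0 0 0.0005 0;0 0 0.001 0;0 0 0.001 0;0 0 0.001 0"
}}

```text
t: 12.37
tool_pos: [0.6473, 0.0064, 0.0417]
orientation: [2.161, 2.28, 0.0]
force: [-3.8, 0.8, 5.6]
opening: 0.0417
gripper_force: 30.0
```

>>> {"fn": "servo_tool", "kwargs": {
  "plan": "0 0 0 0;0 0 0 0;0 0 0 0;0 0 0 0;0 0 0 0;0 0 0 0;0 0 -0.015 0;0 0 -0.04 0;0 0 -0.08 0;0 0 -0.12 0;0 0 -0.16 0;0 0 -0.194 0",
  "grip": -1
}}

```text
t: 13.37
tool_pos: [0.6473, 0.0064, 0.2394]
orientation: [2.159, 2.278, 0.003]
force: [0.4, -0.4, -0.1]
opening: 0.0931
gripper_force: 0.0
```

>>> {"fn": "servo_tool", "kwargs": {
  "plan": "-0.0664 -0.209 0 0;-0.0664 -0.209 0 0;-0.0664 -0.209 0 0;-0.0664 -0.209 0 0;-0.0664 -0.209 0 0;-0.0664 -0.209 0 0;-0.0664 -0.209 0 0;-0.0664 -0.209 0 0"
}}

```text
t: 14.03
tool_pos: [0.4422, -0.0714, 0.2361]
orientation: [2.161, 2.277, 0.003]
force: [0.2, 0.6, 0.4]
opening: 0.0929
gripper_force: 0.0
```

```bash
python3 -c "
from h import *
print(tool()[:3,3])
for th in(60,75): sock(.0165,.044,(258,172),th)"
```

```text
[ 0.44220115 -0.07139635  0.23614043]
blob [255.  168.7] [241 151  31  34 771] dy 0.0291 dx 0.0311 want 0.033
centre via rim [ 0.4425 -0.0662  0.    ] via base [ 0.4425 -0.0702  0.    ] tool offset [ 5.300e-03 -1.000e-04  2.361e-01]
blob [255.2 168.3] [240 151  32  35 890] dy 0.0301 dx 0.0321 want 0.033
centre via rim [ 0.4425 -0.067   0.    ] via base [ 0.4425 -0.0699  0.    ] tool offset [ 0.0043 -0.0006  0.2359]
```

>>> {"fn": "servo_tool", "kwargs": {
  "plan": "0.003 0 0.03 0;0.003 0 0.07 0;0.003 0 0.11 0;0.003 0 0.145 0;0.003 0 0.17 0;0.003 0 0.19 0;0.003 0 0.202 0;0.003 0 0.204 0;0.003 0 0.204 0"
}}

```text
t: 14.88
tool_pos: [0.4416, -0.0675, 0.0297]
orientation: [-2.158, -2.279, 0.002]
force: [0.6, 1.0, 0.2]
opening: 0.0929
gripper_force: 0.0
```

>>> {"fn": "servo_tool", "kwargs": {
  "plan": "0 0 0 0;0 0 0 0;0 0 0 0;0 0 0 0;0 0 0 0;0 0 0 0;0 0 0 0;0 0 0 0;0 0 0 0;0 0 0 0;0 0 0 0;0 0 0 0",
  "grip": 1,
  "grip_force": 25
}}

```text
t: 15.88
tool_pos: [0.4417, -0.0681, 0.0307]
orientation: [2.161, 2.28, 0.0]
force: [0.7, 0.2, 0.8]
opening: 0.0329
gripper_force: 25.0
```

>>> {"fn": "servo_tool", "kwargs": {
  "plan": "0 0 -0.01 0;0 0 -0.03 0;0 0 -0.055 0;0 0 -0.075 0;-0.001 0.01 -0.085 0;-0.005 0.03 -0.09 0;-0.009 0.06 -0.09 0;-0.014 0.09 -0.09 0;-0.018 0.12 -0.09 0;-0.023 0.15 -0.09 0;-0.027 0.175 -0.09 0;-0.03 0.195 -0.09 0"
}}

```text
t: 16.88
tool_pos: [0.6396, -0.0878, 0.1208]
orientation: [-2.161, -2.28, 0.0]
force: [0.9, 0.3, -1.3]
opening: 0.0334
gripper_force: 25.0
```

>>> {"fn": "servo_tool", "kwargs": {
  "plan": "-0.0015 0.009 0 0;-0.0017 0.012 0 0;-0.0017 0.012 0.008 0;-0.0017 0.012 0.026 0;-0.0017 0.012 0.046 0;-0.0017 0.012 0.062 0;-0.0017 0.012 0.072 0;-0.0017 0.012 0.077 0;-0.0017 0.012 0.079 0;-0.0017 0.012 0.08 0;-0.0017 0.012 0.081 0;-0.0017 0.012 0.081 0"
}}

```text
t: 17.88
tool_pos: [0.6508, -0.0888, 0.0407]
orientation: [2.16, 2.279, 0.001]
force: [0.9, 0.2, -1.9]
opening: 0.0329
gripper_force: 25.0
```

>>> {"fn": "servo_tool", "kwargs": {
  "plan": "0 0 0.0005 0;0 0 0.001 0;0 0 0.001 0;0 0 0.001 0"
}}

```text
t: 18.22
tool_pos: [0.6502, -0.0887, 0.0388]
orientation: [2.161, 2.28, 0.0]
force: [-0.3, -0.1, -1.9]
opening: 0.0331
gripper_force: 25.0
```

>>> {"fn": "servo_tool", "kwargs": {
  "plan": "0 0 0.0005 0;0 0 0.001 0;0 0 0.001 0;0 0 0.001 0"
}}

```text
t: 18.55
tool_pos: [0.6503, -0.0887, 0.0387]
orientation: [2.161, 2.28, 0.0]
force: [-3.3, -0.3, 6.3]
opening: 0.0331
gripper_force: 25.0
```

>>> {"fn": "servo_tool", "kwargs": {
  "plan": "0 0 0 0;0 0 0 0;0 0 0 0;0 0 0 0;0 0 0 0;0 0 0 0;0 0 -0.015 0;0 0 -0.04 0;0 0 -0.08 0;0 0 -0.12 0;0 0 -0.16 0;0 0 -0.197 0",
  "grip": -1
}}

```text
t: 19.55
tool_pos: [0.6501, -0.0887, 0.2387]
orientation: [2.16, 2.279, 0.002]
force: [0.2, -0.1, -0.3]
opening: 0.0926
gripper_force: 0.0
```

>>> {"fn": "servo_tool", "kwargs": {
  "plan": "0.183 -0.187 0 0;0.183 -0.187 0 0;0.183 -0.187 0 0;0.183 -0.187 0 0;0.183 -0.187 0 0;0.183 -0.187 0 0;0.183 -0.187 0 0;0.183 -0.187 0 0;0.183 -0.187 0 0;0.183 -0.187 0 0"
}}

```text
t: 20.38
tool_pos: [0.4545, 0.0835, 0.2355]
orientation: [2.16, 2.279, 0.001]
force: [-0.0, 0.3, -0.1]
opening: 0.0932
gripper_force: 0.0
```

```bash
python3 -c "
from h import *
print(tool()[:3,3])
for th in(60,75): sock(.012,.040,(258,172),th)"
```

```text
[0.45445347 0.08348186 0.23551598]
blob [255.9 167.1] [246 154  21  27 457] dy 0.0224 dx 0.0213 want 0.024
centre via rim [0.4545 0.0876 0.    ] via base [0.4545 0.086  0.    ] tool offset [ 4.200e-03 -1.000e-04  2.355e-01]
blob [255.9 167.1] [245 154  23  27 500] dy 0.0223 dx 0.0233 want 0.024
centre via rim [0.4544 0.0875 0.    ] via base [0.4544 0.0858 0.    ] tool offset [ 4.300e-03 -1.000e-04  2.352e-01]
```

>>> {"fn": "servo_tool", "kwargs": {
  "plan": "0.003 0 0.03 0;0.003 0 0.07 0;0.003 0 0.11 0;0.003 0 0.145 0;0.003 0 0.17 0;0.003 0 0.19 0;0.003 0 0.203 0;0.003 0 0.206 0;0.003 0 0.206 0"
}}

```text
t: 21.23
tool_pos: [0.4527, 0.0863, 0.0274]
orientation: [-2.161, -2.277, 0.004]
force: [0.3, 0.1, 0.7]
opening: 0.093
gripper_force: 0.0
```

>>> {"fn": "servo_tool", "kwargs": {
  "plan": "0 0 0 0;0 0 0 0;0 0 0 0;0 0 0 0;0 0 0 0;0 0 0 0;0 0 0 0;0 0 0 0;0 0 0 0;0 0 0 0;0 0 0 0;0 0 0 0",
  "grip": 1,
  "grip_force": 15
}}

```text
t: 22.23
tool_pos: [0.4534, 0.087, 0.0286]
orientation: [2.161, 2.28, 0.0]
force: [-0.3, 1.0, -0.5]
opening: 0.0241
gripper_force: 15.0
```

>>> {"fn": "servo_tool", "kwargs": {
  "plan": "0 0 -0.01 0;0 0 -0.03 0;0 0 -0.055 0;0 0 -0.075 0;-0.01 0.007 -0.085 0;-0.03 0.02 -0.09 0;-0.055 0.037 -0.09 0;-0.085 0.058 -0.09 0;-0.115 0.079 -0.09 0;-0.145 0.099 -0.09 0;-0.175 0.12 -0.09 0;-0.2 0.137 -0.09 0"
}}

```text
t: 23.23
tool_pos: [0.602, -0.1084, 0.1183]
orientation: [2.162, 2.279, -0.001]
force: [0.6, -0.1, -0.3]
opening: 0.0239
gripper_force: 15.0
```

>>> {"fn": "servo_tool", "kwargs": {
  "plan": "-0.025 0.017 0 0;-0.05 0.034 0 0;-0.065 0.044 0 0;-0.071 0.0485 0 0;-0.071 0.0485 0.01 0;-0.071 0.0485 0.028 0;-0.071 0.0485 0.048 0;-0.071 0.0485 0.064 0;-0.071 0.0485 0.073 0;-0.071 0.0485 0.078 0;-0.071 0.0485 0.08 0;-0.071 0.0485 0.081 0"
}}

```text
t: 24.23
tool_pos: [0.6532, -0.1733, 0.0379]
orientation: [2.16, 2.28, 0.0]
force: [-0.4, -0.4, 0.1]
opening: 0.0235
gripper_force: 15.0
```

>>> {"fn": "servo_tool", "kwargs": {
  "plan": "0 0 0 0;0 0 0.0005 0;0 0 0.001 0;0 0 0.001 0;0 0 0.001 0"
}}

```text
t: 24.65
tool_pos: [0.6534, -0.1737, 0.0371]
orientation: [2.161, 2.28, 0.0]
force: [1.2, 1.0, -1.0]
opening: 0.0233
gripper_force: 15.0
```

>>> {"fn": "servo_tool", "kwargs": {
  "plan": "0 0 0.0005 0;0 0 0.001 0;0 0 0.001 0;0 0 0.001 0"
}}

```text
t: 24.98
tool_pos: [0.6535, -0.1738, 0.0366]
orientation: [2.161, 2.28, 0.0]
force: [-1.7, 1.1, 4.5]
opening: 0.0237
gripper_force: 15.0
```

Contact. I'll release, rise and back away towards the robot.

>>> {"fn": "servo_tool", "kwargs": {
  "plan": "0 0 0 0;0 0 0 0;0 0 0 0;0 0 0 0;0 0 0 0;0 0 0 0;0 0 -0.015 0;0 0 -0.04 0;0 0 -0.08 0;0 0 -0.12 0;0 0 -0.16 0;0 0 -0.2 0",
  "grip": -1
}}

```text
t: 25.98
tool_pos: [0.6529, -0.1735, 0.239]
orientation: [2.16, 2.28, 0.001]
force: [0.4, -0.3, 0.2]
opening: 0.0926
gripper_force: 0.0
```

>>> {"fn": "servo_tool", "kwargs": {
  "plan": "0.14 -0.25 0 0;0.14 -0.25 0 0;0.14 -0.25 0 0;0.14 -0.25 0 0;0.14 -0.25 0 0;0.14 -0.25 0 0;0.14 -0.25 0 0;0.14 -0.25 0 0;0.14 -0.25 0 0;0.14 -0.25 0 0"
}}

```text
t: 26.82
tool_pos: [0.3967, -0.0475, 0.2371]
orientation: [2.159, 2.278, 0.002]
force: [0.2, 0.1, 0.2]
opening: 0.0928
gripper_force: 0.0
```

```bash
python3 - <<'E'
from h import *
d=eyes.read_camera("top");a=cv2.resize(d["image"][150:215,195:385],None,fx=4,fy=4,interpolation=cv2.INTER_CUBIC)
e=eyes.read_camera("scene")["image"][120:300,80:350];e=cv2.resize(e,(a.shape[1]//2,int(180*a.shape[1]/2/270)))
o=np.zeros((a.shape[0]+e.shape[0],a.shape[1],3),np.uint8);o[:a.shape[0]]=a;o[a.shape[0]:,:e.shape[1]]=e
g=d["image"].max(2);m=g<80;m[:160]=0;m[205:]=0;m[:,:205]=0;m[:,340:]=0
for c,s in blobs(m,30,900): print(c.round(1),s,ray(d,c,.03,d["world_from_camera"]).round(4))
cv2.imwrite("pics/end.png",o);print(o.shape)
E
```

```text
[222.7 187.5] [212 177  22  22 352] [0.6405 0.0889 0.03  ]
[255.6 184.3] [248 176  16  18 230] [0.6475 0.0021 0.03  ]
[291.  182.9] [285 176  13  15 146] [ 0.6497 -0.0915  0.03  ]
[323.  181.1] [318 176  11  11  87] [ 0.653  -0.1763  0.03  ]
(513, 760, 3)
```

View pics/end.png

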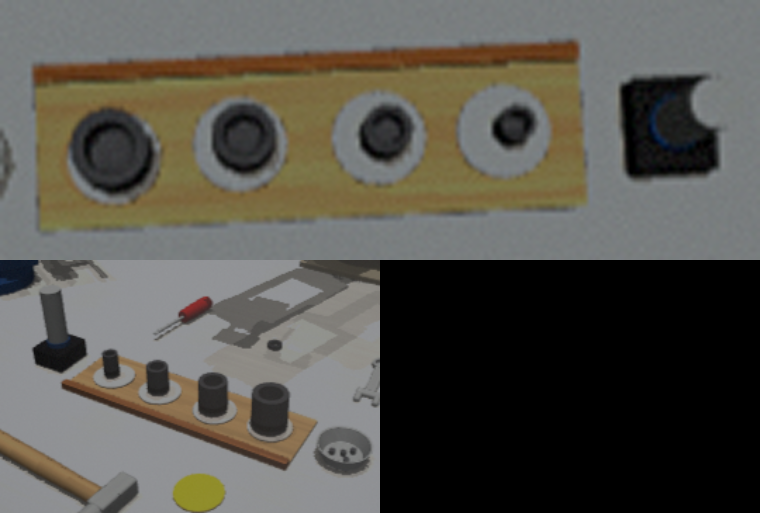

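The final view shows all four sockets upright, in order, and within about 3 mm of the disc centres (222,188), (256,184), (291,183) and (323,181).

```bash
python3 -c "
from plant import robot
print(robot.close_job())"
```

```text
the job is handed in; nothing more can be done
None
```

The job is handed in: the 24, 33, 42 and 51 mm sockets stand upright and released in that order from the tube end, each within about 3 mm of its disc's centre in the last picture, at about 27 s of the 93 s allowed; the hand-in gave no verdict.

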